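# Start a wash at the corner basin

## Task

Get the corner basin ready for a wash, with light presses of the fingertips, in this order: push the raised drain plug in the basin fully down, then push down the round head on top of the tap as far as it goes, then press the head of the soap pump on the shelf right down and let it spring back. Press each one gently, do not lift, drag or tip the soap pump, and leave the cup, jar, comb and mirror where they are.

Things in the scene. Friction and masses are not known exactly. Their poses are not given: they have to be found in the camera images.
- basin: White corner basin fixed on the counter, 320 mm (x) by 420 mm (y, -250 to +170), walls 14 mm thick, 90 mm high, floor 20 mm up; corner at +x, +y cut off. Its -y side is a flat deck, 90 mm high, with the tap. Origin: on the counter, 10 mm (-y) from the drain centre; z up. The tap spout (top 151 mm up) runs along +y, ending 120 mm short of the drain centre. Plug and tap head are on the basin.
- plug_top (a point): Centre of the top face of the drain plug, a flat steel disc 60 mm across standing raised over the drain in the middle of the basin floor; its top is about 40 mm above the counter when up, 30 mm when down. The point moves with the plug.
- plug (a joint): How far the drain plug is pushed down, m: 0 up (open), 0.010 fully down (shut). It moves under about 4 N and stays where it is left; it starts at 0 to 0.002.
- tap_top (a point): Centre of the top face of the tap's push head, a round steel head 40 mm across and 22 mm high on top of the tap pillar (34 mm thick); about 198 mm above the counter when up. The point moves with the head.
- tap (a joint): How far the tap head is pushed down, m: 0 up (off), 0.010 fully down (on). It moves under about 4 N and stays where it is left; it starts at 0 to 0.002.
- soap_pump: White plastic soap bottle with a pump on top, loose, standing on the shelf: round, 68 mm across, shoulder from 85 mm, neck 32 mm across up to 118 mm, pump head above that; about 0.35 kg. Origin: centre of its underside; z up. Its nozzle points along its -y.
- pump_top (a point): Centre of the top face of the pump head, a disc 34 mm across (with a nozzle reaching 48 mm out to the side), 146 mm above the bottle's underside, so about 246 mm above the counter when up. The point moves with the head.
- pump_head (a joint): How far the pump head is pressed down, m: 0 up, 0.010 fully down. A spring returns it: 1.5 N to start, 4.5 N fully down.
- shelf: Rusting steel bracket shelf on an upright tiled splashback, left of the basin, fixed: board 420 mm long (x, -190 to +230) and 150 mm deep (y, -75 to +75), upper face 100 mm above the counter; splashback along its +y side, front face at y = +85 mm, 20 mm thick, 160 mm high. Origin: on the counter below the board; z up.
- cup: Yellow plastic cup, loose on the shelf, 72 mm across the rim, 90 mm high; origin at the centre of its underside. Leave alone.
- jar: Glass jar with a steel screw lid, loose on the shelf, 70 mm across, 100 mm high; origin at the centre of its underside. Leave alone.
- comb: Black comb lying flat at the +x end of the shelf, 130 mm long (its y), 28 mm wide, 5 mm thick; origin at the centre of its underside. Leave alone.
- mirror: Round steel mirror 120 mm across on a small foot, standing loose on the counter beyond the basin, about 130 mm tall; origin at the centre of its foot's underside. Leave alone.

How it is judged:
By the outcome, as a careful person would: the job done as asked, in the order asked, and still so for the second after the job is handed in, with the robot touching nothing.
It also fails if it takes over 61 s, if anything falls off the work surface, if the arm or the gripper's body presses on something with over 40 N, if the wrist force passes 120 N, or if a joint passes its speed limit or range.

## Robot

A 6-joint arm with a two-finger parallel gripper is mounted at the origin on the work surface. World frame = base frame: x ahead of the robot, y to its left, z up, the work surface at z = 0. Lengths are in m, angles in degrees, forces in N, time in s.
With the tool pointing down it reaches from about 0.25 to 0.775 m from the base axis. Payload 4 kg.
Tool frame: the origin (TCP) lies between the finger pads; the fingertips stand 19 mm ahead of it and the grasp point (between the pads) is the TCP; y points along the fingers, z is the direction in which the jaws open and shut, and the axes are right-handed (so a half turn about y gives the same grasp; the last joint's range is limited). The gripper opens to 85 mm and grips with 20 to 120 N. Pads are 22 mm wide; open, the fingers measure 114 mm over their backs; the gripper's body (76 mm by 85 mm) begins 54 mm behind the grasp point. The pads swing forward as they close: fully open they stand 13 mm farther back than shut.
Start: joints at [-77.355, 4.996, 78.535, -0, 96.463, -5.907], TCP at [0.175, -0.521, 0.25] pointing down, gripper open.
Joint ranges: [-177.83, 177.83], [-43.37, 116.18], [15.69, 146.23], [-61.86, 241.86], [9.47, 152.12], [-147.06, 147.06]. Speed limits (degrees/s): [159.86, 159.86, 180, 180, 180, 180].

## Interface

Orientations are given as a 3x3 rotation matrix whose columns are the frame's x, y, z axes.
In Python, from rig import ctrl gives the robot as it stands. The module is installed in compiled form; this text tells all that it offers.
- The arm moves only by the tool drive_tool, never from a script. Its argument "targets" is a list of rows, each an object with "hand": the closure, from 0 (fully open) to 1 (shut); "dp": the shift along the tool's x, y, z scaled (see below), a list of three; "angular": the turn, a rotation vector about the tool's x, y, z scaled (see below), a list of three. In form: [{"hand": hand, "dp": [dx, dy, dz], "angular": [wx, wy, wz]}, ...]. A call has 1 to 20 rows; each row shifts and turns the commanded pose from where the row before left it, along the tool's axes as they then stand; what a row does not reach is not made up. The controller multiplies each number of a shift by 25 cm and each number of a turn by pi rad. A row lasts 1/10 s, in which the tool goes at most 50 mm and 8.59 degrees, less where a joint would pass 70% of its speed; a pose out of reach is approached as far as the arm can. A call with a number of a shift or a turn outside -1 to 1 is refused whole. A call with a gripper value outside its range is refused whole. The fingers move at their own pace and stop on an object; the grip force is fixed at half the most. Time passes only in rows, so rows that do not move let the fingers close. It gives the time, the measured TCP pose, the force and the opening at its end, in the units of the state.
- ctrl.read_state(): the state, without advancing time (a new reading comes with each control period).
- ctrl.grab_frame(name): name is "scene" or "side" or "wrist"; returns the picture (480x640x3 uint8, red, green, blue); there is no depth.
- ctrl.camera_model(name): a dict with "fovy" (degrees; the focal length in pixels is half the picture's height over the tangent of half this angle, whatever the lens; pixels are square), "cx", "cy" (the principal point, pixels), "k1" (the pictures are not rectified: a ray, as slopes to the right and down, at radius r is drawn at 1 + k1 r^2 times it, then the intrinsics apply), "world_from_camera" (4x4, takes a point from camera to world coordinates). Camera axes: x right, y down, z forward; pixel columns grow to the right and rows downward; lengths in m; the calibration is good to about 2 mm. A picture is of the moment at which its call begins: read the wrist's pose just before it. camera_model takes no time and is no camera call; for the wrist camera it gives the pose at the moment of the call.
- ctrl.close_job(): hands the job in, once; it reports no verdict.
The state is a dict: "clock": time; "joints": joint angles; "dq": joint speeds; "joint_efforts": joint torques, N m; "ee_pos": TCP position; "orientation": TCP orientation; "ft_force": force on the tool from outside, world axes, zero at the start; "moment": the same for the moment, N m; "gripper_width": finger opening in m.
Only numpy, scipy, OpenCV 4.12 (cv2) and the standard library are available. Lean on these libraries where they do the work, as an engineer would, in place of code of your own. Each camera call takes 0.05 s, during which the arm holds its last target. There are 200 camera calls.

## Working session

There is one attempt and no reset: what is moved stays moved. The work goes in short steps, Python scripts to look and compute and a tool call to move; the robot and the scene stay as the last step left them, time stands still between calls to the robot, and variables do not carry over. Pictures are saved under pics/ and viewed, about 8 in all and at most 12, crops included, and the job is handed in when it is done.

Besides the shell and the picture viewer there is one more tool, called after "Request:" as a command line: name --argument value ..., lists and objects as JSON in quotes. drive_tool: Moves the arm, as the interface text tells. Shifts and turns lie within -1 to 1; 1 stands for 25 cm of shift or pi rad of turn. Its arguments: {"type":"object","properties":{"targets":{"type":"array","items":{"type":"object","properties":{"hand":{"type":"number"},"dp":{"type":"array","items":{"type":"number"}},"angular":{"type":"array","items":{"type":"number"}}}}}},"required":["targets"]}

```bash
mkdir -p pics
cat > h.py <<'E'
import numpy as np, cv2
from rig import ctrl
def grab(n,f=None):
    m=ctrl.camera_model(n); im=ctrl.grab_frame(n)
    if f: cv2.imwrite('pics/'+f,im[:,:,::-1])
    return im,m
def K(m):
    f=240/np.tan(np.radians(m['fovy'])/2); return np.array([[f,0,m['cx']],[0,f,m['cy']],[0,0,1.]]),np.array([m['k1'],0,0,0.])
def ray(m,u,v):
    k,d=K(m); p=cv2.undistortPoints(np.array([[[u,v]]],float),k,d)[0,0]
    T=np.array(m['world_from_camera']); return T[:3,3],T[:3,:3]@np.array([p[0],p[1],1.])
def onz(m,u,v,z):
    o,d=ray(m,u,v); return o+d*(z-o[2])/d[2]
def proj(m,P):
    k,d=K(m); T=np.linalg.inv(np.array(m['world_from_camera']))
    return cv2.projectPoints(np.atleast_2d(P).astype(float),cv2.Rodrigues(T[:3,:3])[0],T[:3,3],k,d)[0][:,0]
E
python3 - <<'E'
from h import *
np.set_printoptions(precision=3,suppress=True)
s=ctrl.read_state();print(s)
for n in ['scene','side']:
    im,m=grab(n,n+'0.png');print(m)
E
```

```text
{'clock': 0.0, 'joints': array([-77.355,   5.042,  78.627,  -0.001,  96.462,  -5.908]), 'dq': array([ 0.03 , -0.025,  0.014, -0.048,  0.041,  0.087]), 'joint_efforts': array([ -0.   , -35.187, -31.328,  -0.   ,   0.011,   0.   ]), 'ee_pos': array([ 0.175, -0.521,  0.249]), 'orientation': array([[-0.948, -0.001,  0.318],
       [-0.318,  0.002, -0.948],
       [-0.   , -1.   , -0.002]]), 'ft_force': array([-1.111,  0.71 , -0.404]), 'moment': array([-0.008, -0.025,  0.001]), 'gripper_width': 0.08547590374777521}
{'fovy': 57.70533394224275, 'cx': 316.70136884306874, 'cy': 237.47500473645442, 'k1': -0.05462295088087539, 'world_from_camera': array([[-0.217,  0.686, -0.695,  1.233],
       [ 0.976,  0.139, -0.167,  0.133],
       [-0.018, -0.714, -0.7  ,  0.812],
       [ 0.   ,  0.   ,  0.   ,  1.   ]])}
{'fovy': 51.3908448599766, 'cx': 321.0640230177373, 'cy': 239.0735770558576, 'k1': -0.09457118896550953, 'world_from_camera': array([[ 0.98 , -0.124,  0.158,  0.422],
       [-0.199, -0.499,  0.844, -0.906],
       [-0.026, -0.858, -0.513,  0.721],
       [ 0.   ,  0.   ,  0.   ,  1.   ]])}
```

View pics/scene0.png

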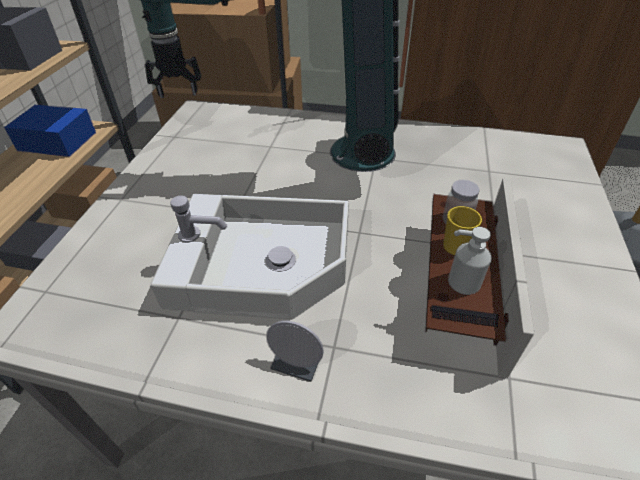

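View pics/side0.png

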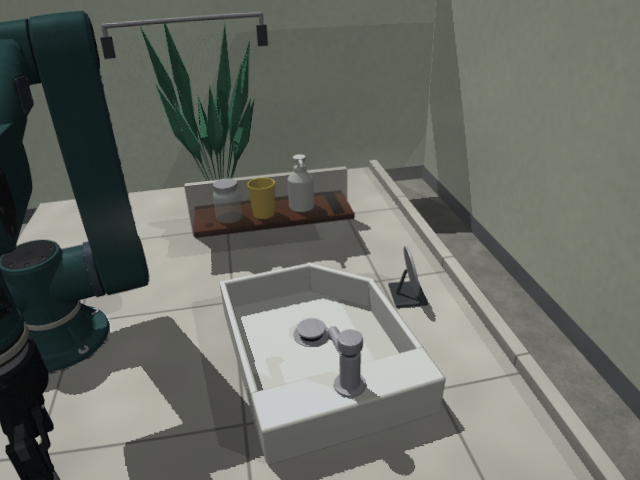

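The scene view shows the plug at about (281,255), the tap head at (180,203) and the pump head at (481,234). In the side view they are at about (311,328), (349,338) and (299,158). I'll enlarge these areas in one composite.

Run:
```python
from h import *
rows=[]
for n,pts in [('scene',[(281,258),(180,204),(478,236)]),('side',[(311,330),(349,340),(299,162)])]:
    im=cv2.imread(f'pics/{n}0.png'); r=[]
    for u,v in pts:
        c=cv2.resize(im[v-22:v+22,u-22:u+22],(264,264),interpolation=cv2.INTER_CUBIC)
        for i in range(2,44,10):
            cv2.putText(c,str(u-22+i),(i*6-8,8),0,.3,(0,0,255));cv2.putText(c,str(v-22+i),(0,i*6+3),0,.3,(0,0,255))
        r.append(c)
    rows.append(np.hstack(r))
cv2.imwrite('pics/c.png',np.vstack(rows))
S=ctrl.camera_model('scene');D=ctrl.camera_model('side')
def tri(a,b):
    o1,d1=ray(S,*a);o2,d2=ray(D,*b);d1/=np.linalg.norm(d1);d2/=np.linalg.norm(d2)
    A=np.c_[d1,-d2];t=np.linalg.lstsq(A,o2-o1,rcond=None)[0];p,q=o1+t[0]*d1,o2+t[1]*d2
    return (p+q)/2,np.linalg.norm(p-q)
for nm,a,b,z in [('plug',(281,255),(311,326),.04),('tap',(180,202),(349,337),.198),('pump',(481,233),(299,157),.246)]:
    print(nm,tri(a,b),onz(S,*a,z),onz(D,*b,z))
```

```text
plug (array([ 0.54208351, -0.12340458,  0.038833  ]), np.float64(0.001141909959101001)) [ 0.54377404 -0.12322338  0.04      ] [ 0.54151695 -0.12414188  0.04      ]
tap (array([ 0.56808059, -0.34007453,  0.19334314]), np.float64(0.0017991697632594305)) [ 0.57412152 -0.33673747  0.198     ] [ 0.5662232 -0.3442143  0.198    ]
pump (array([0.5956488 , 0.29783904, 0.24385919]), np.float64(0.00045782933222466643)) [0.59836965 0.29708406 0.246     ] [0.59480425 0.29294968 0.246     ]
```

View pics/c.png

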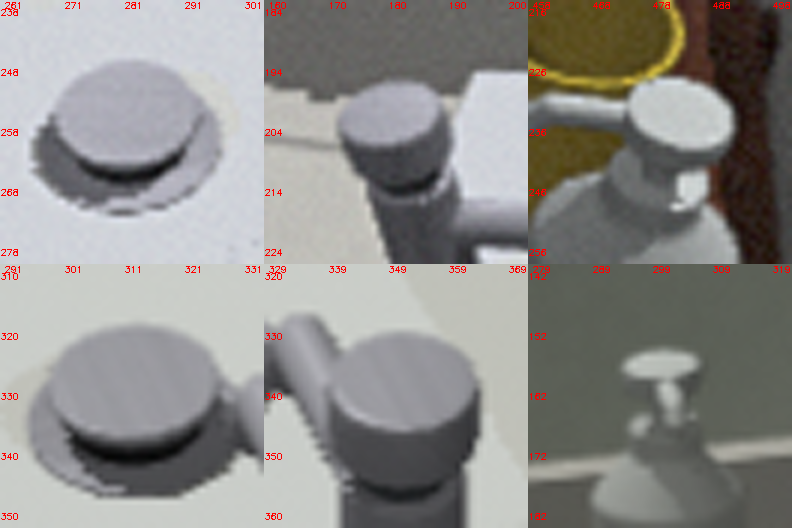

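Refined centres from the crops: scene plug (280.2,254.7), tap (179.3,201.2), pump (481.5,232.7). Side plug (311.3,327.6), tap (350.2,337.4), pump (299.1,156.9).

```bash
cat >> h.py <<'E'
def tri(a,b):
    o1,d1=ray(ctrl.camera_model('scene'),*a);o2,d2=ray(ctrl.camera_model('side'),*b)
    t=np.linalg.lstsq(np.c_[d1,-d2],o2-o1,rcond=None)[0];p,q=o1+t[0]*d1,o2+t[1]*d2
    return (p+q)/2,np.linalg.norm(p-q)
def plan(tgt):
    s=ctrl.read_state();R=s['orientation'];d=np.array(tgt)-s['ee_pos']
    print('t',s['clock'],'ee',s['ee_pos'].round(4),'F',s['ft_force'].round(1),'d_tool mm',(R.T@d*1000).round(1),'units',(R.T@d/.25).round(3))
E
python3 - <<'E'
from h import *
S=ctrl.camera_model('scene');D=ctrl.camera_model('side')
for nm,a,b,z in [('plug',(280.2,254.7),(311.3,327.6),.04),('tap',(179.3,201.2),(350.2,337.4),.198),('pump',(481.5,232.7),(299.1,156.9),.246)]:
    print(nm,tri(a,b),onz(S,*a,z),onz(D,*b,z))
plan([.543,-.1235,.25])
m=ctrl.camera_model('wrist');print(m['fovy'],np.array(m['world_from_camera']).round(3))
E
```

```text
plug (array([ 0.54144095, -0.12628637,  0.03769484]), np.float64(0.0005359479075549285)) [ 0.54319844 -0.12541684  0.04      ] [ 0.54120848 -0.1291967   0.04      ]
tap (array([ 0.56858643, -0.34200592,  0.19484315]), np.float64(0.00027599269754797047)) [ 0.57182942 -0.33953905  0.198     ] [ 0.56779639 -0.34551964  0.198     ]
pump (array([0.59572675, 0.29841515, 0.24428119]), np.float64(0.00045121666416005865)) [0.59734498 0.29804694 0.246     ] [0.59516708 0.2935711  0.246     ]
t 0.1 ee [ 0.1749 -0.521   0.2492] F [ 0.3 -0.5  0.1] d_tool mm [-4.754e+02 -1.000e-01 -2.597e+02] units [-1.902e+00 -1.000e-03 -1.039e+00]
68.65796874297024 [[ 0.317 -0.906 -0.282  0.246]
 [-0.948 -0.303 -0.093 -0.498]
 [-0.001  0.296 -0.955  0.374]
 [ 0.     0.     0.     1.   ]]
```

Request:
drive_tool --targets '[{"hand":1,"dp":[-0.05,0,-0.03],"angular":[0,0,0]},{"hand":1,"dp":[-0.13,0,-0.07],"angular":[0,0,0]},{"hand":1,"dp":[-0.13,0,-0.07],"angular":[0,0,0]},{"hand":1,"dp":[-0.13,0,-0.07],"angular":[0,0,0]},{"hand":1,"dp":[-0.13,0,-0.07],"angular":[0,0,0]},{"hand":1,"dp":[-0.13,0,-0.07],"angular":[0,0,0]},{"hand":1,"dp":[-0.13,0,-0.07],"angular":[0,0,0]},{"hand":1,"dp":[-0.13,0,-0.07],"angular":[0,0,0]},{"hand":1,"dp":[-0.13,0,-0.07],"angular":[0,0,0]},{"hand":1,"dp":[-0.13,0,-0.07],"angular":[0,0,0]},{"hand":1,"dp":[-0.13,0,-0.07],"angular":[0,0,0]},{"hand":1,"dp":[-0.13,0,-0.07],"angular":[0,0,0]},{"hand":1,"dp":[-0.13,0,-0.07],"angular":[0,0,0]},{"hand":1,"dp":[-0.13,0,-0.07],"angular":[0,0,0]},{"hand":1,"dp":[-0.13,0,-0.07],"angular":[0,0,0]},{"hand":1,"dp":[-0.05,0,-0.03],"angular":[0,0,0]},{"hand":1,"dp":[0,0,0],"angular":[0,0,0]},{"hand":1,"dp":[0,0,0],"angular":[0,0,0]}]'

```text
clock: 1.9
ee_pos: [0.5466, -0.1224, 0.2501]
orientation: [[-0.948, -0.001, 0.318], [-0.318, -0.001, -0.948], [0.001, -1.0, 0.0]]
ft_force: [-0.4, 0.1, 0.6]
gripper_width: 0.0001
```

Run:
```python
from h import *
plan([.5415,-.126,.10])
im,m=grab('wrist','w1.png');print(proj(m,[[.5415,-.126,.039]]))
s=ctrl.read_state();print(s['orientation'].round(3),s['gripper_width'])
```

```text
t 1.9 ee [ 0.5466 -0.1224  0.2501] F [-0.4  0.1  0.6] d_tool mm [  5.8 150.1   1.8] units [0.023 0.6   0.007]
[[322.91263968 216.22793465]]
[[-0.948 -0.001  0.317]
 [-0.317 -0.001 -0.948]
 [ 0.001 -1.     0.   ]] 9.559826802658738e-05
```

View pics/w1.png

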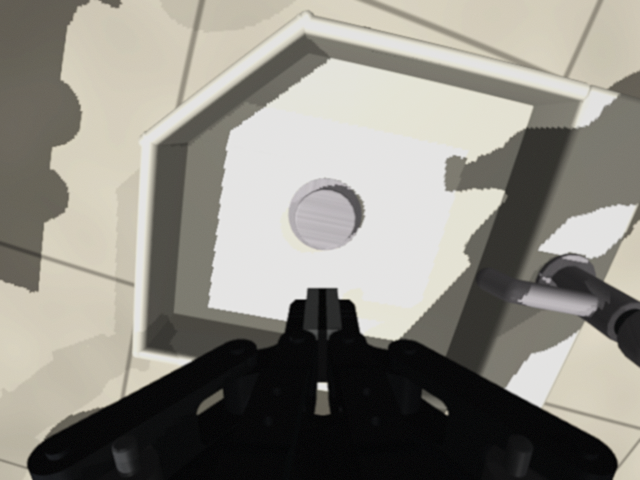

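The wrist view shows the plug disc centred at about (325,218), against a prediction of (323,216), so they agree within about 2 mm. Descending.

Request:
drive_tool --targets '[{"hand":1,"dp":[0.023,0.05,0.008],"angular":[0,0,0]},{"hand":1,"dp":[0,0.1,0],"angular":[0,0,0]},{"hand":1,"dp":[0,0.13,0],"angular":[0,0,0]},{"hand":1,"dp":[0,0.13,0],"angular":[0,0,0]},{"hand":1,"dp":[0,0.12,0],"angular":[0,0,0]},{"hand":1,"dp":[0,0.1,0],"angular":[0,0,0]},{"hand":1,"dp":[0,0.06,0],"angular":[0,0,0]},{"hand":1,"dp":[0,0.03,0],"angular":[0,0,0]},{"hand":1,"dp":[0,0.01,0],"angular":[0,0,0]},{"hand":1,"dp":[0,0,0],"angular":[0,0,0]},{"hand":1,"dp":[0,0,0],"angular":[0,0,0]}]'

```text
clock: 3.05
ee_pos: [0.5435, -0.1264, 0.0694]
orientation: [[-0.948, 0.003, 0.318], [-0.318, -0.001, -0.948], [-0.002, -1.0, 0.002]]
ft_force: [0.2, 0.1, 0.2]
gripper_width: 0.0002
```

Request:
drive_tool --targets '[{"hand":1,"dp":[0,0.006,0],"angular":[0,0,0]},{"hand":1,"dp":[0,0.006,0],"angular":[0,0,0]},{"hand":1,"dp":[0,0.006,0],"angular":[0,0,0]},{"hand":1,"dp":[0,0.006,0],"angular":[0,0,0]},{"hand":1,"dp":[0,0.006,0],"angular":[0,0,0]},{"hand":1,"dp":[0,0.006,0],"angular":[0,0,0]},{"hand":1,"dp":[0,0,0],"angular":[0,0,0]}]'

```text
clock: 3.75
ee_pos: [0.5425, -0.1259, 0.0586]
orientation: [[-0.948, -0.0, 0.318], [-0.318, 0.0, -0.948], [0.0, -1.0, -0.0]]
ft_force: [-0.2, 0.2, -0.0]
gripper_width: -0.0001
```

Request:
drive_tool --targets '[{"hand":1,"dp":[0,0.004,0],"angular":[0,0,0]},{"hand":1,"dp":[0,0.004,0],"angular":[0,0,0]},{"hand":1,"dp":[0,0.004,0],"angular":[0,0,0]},{"hand":1,"dp":[0,0,0],"angular":[0,0,0]}]'

```text
clock: 4.15
ee_pos: [0.5426, -0.126, 0.056]
orientation: [[-0.948, 0.0, 0.318], [-0.318, -0.0, -0.948], [-0.0, -1.0, 0.0]]
ft_force: [-1.6, 0.5, 3.9]
gripper_width: 0.0001
```

Request:
drive_tool --targets '[{"hand":1,"dp":[0,0.004,0],"angular":[0,0,0]},{"hand":1,"dp":[0,0.004,0],"angular":[0,0,0]},{"hand":1,"dp":[0,0.004,0],"angular":[0,0,0]},{"hand":1,"dp":[0,0,0],"angular":[0,0,0]}]'

```text
clock: 4.55
ee_pos: [0.5426, -0.126, 0.0526]
orientation: [[-0.948, 0.0, 0.318], [-0.318, -0.0, -0.948], [-0.0, -1.0, 0.0]]
ft_force: [-1.5, 0.4, 2.7]
gripper_width: 0.0001
```

Request:
drive_tool --targets '[{"hand":1,"dp":[0,0.004,0],"angular":[0,0,0]},{"hand":1,"dp":[0,0.004,0],"angular":[0,0,0]},{"hand":1,"dp":[0,0,0],"angular":[0,0,0]}]'

```text
clock: 4.85
ee_pos: [0.5426, -0.126, 0.0506]
orientation: [[-0.948, 0.0, 0.318], [-0.318, -0.0, -0.948], [-0.0, -1.0, 0.0]]
ft_force: [-0.6, -0.1, 2.1]
gripper_width: 0.0
```

Request:
drive_tool --targets '[{"hand":1,"dp":[0,0.004,0],"angular":[0,0,0]},{"hand":1,"dp":[0,0.002,0],"angular":[0,0,0]}]'

```text
clock: 5.05
ee_pos: [0.5426, -0.126, 0.0493]
orientation: [[-0.948, 0.0, 0.318], [-0.318, -0.0, -0.948], [-0.0, -1.0, 0.0]]
ft_force: [-0.9, 0.8, 4.8]
gripper_width: 0.0001
```

Request:
drive_tool --targets '[{"hand":1,"dp":[0,0.002,0],"angular":[0,0,0]},{"hand":1,"dp":[0,0,0],"angular":[0,0,0]}]'

```text
clock: 5.25
ee_pos: [0.5426, -0.126, 0.0491]
orientation: [[-0.948, 0.0, 0.318], [-0.318, -0.0, -0.948], [-0.0, -1.0, 0.0]]
ft_force: [-0.5, 0.7, 4.3]
gripper_width: 0.0004
```

Request:
drive_tool --targets '[{"hand":1,"dp":[0,0.002,0],"angular":[0,0,0]},{"hand":1,"dp":[0,0,0],"angular":[0,0,0]}]'

```text
clock: 5.45
ee_pos: [0.5426, -0.126, 0.0491]
orientation: [[-0.948, 0.0, 0.318], [-0.318, -0.0, -0.948], [-0.0, -1.0, 0.0]]
ft_force: [-2.2, 0.4, 7.5]
gripper_width: -0.0
```

Request:
drive_tool --targets '[{"hand":1,"dp":[0,0.002,0],"angular":[0,0,0]},{"hand":1,"dp":[0,0,0],"angular":[0,0,0]}]'

```text
clock: 5.65
ee_pos: [0.5426, -0.126, 0.049]
orientation: [[-0.948, 0.0, 0.318], [-0.318, -0.0, -0.948], [-0.0, -1.0, 0.0]]
ft_force: [-3.7, 0.7, 9.5]
gripper_width: 0.0003
```

Request:
drive_tool --targets '[{"hand":1,"dp":[0,-0.03,0],"angular":[0,0,0]},{"hand":1,"dp":[0,-0.08,0],"angular":[0,0,0]},{"hand":1,"dp":[0,-0.14,0],"angular":[0,0,0]},{"hand":1,"dp":[0,-0.14,0],"angular":[0,0,0]},{"hand":1,"dp":[0,-0.14,0],"angular":[0,0,0]},{"hand":1,"dp":[0,-0.14,0],"angular":[0,0,0]},{"hand":1,"dp":[0,-0.14,0],"angular":[0,0,0]},{"hand":1,"dp":[0,-0.1,0],"angular":[0,0,0]},{"hand":1,"dp":[0,-0.04,0],"angular":[0,0,0]},{"hand":1,"dp":[0,0,0],"angular":[0,0,0]},{"hand":1,"dp":[0,0,0],"angular":[0,0,0]}]'

```text
clock: 6.75
ee_pos: [0.5421, -0.1258, 0.2833]
orientation: [[-0.948, -0.003, 0.318], [-0.318, 0.001, -0.948], [0.002, -1.0, -0.002]]
ft_force: [0.1, 1.0, -0.9]
gripper_width: 0.0
```

Run:
```python
from h import *
plan([.5695,-.342,.287])
```

```text
t 6.75 ee [ 0.5421 -0.1258  0.2833] F [ 0.1  1.  -0.9] d_tool mm [ 42.8  -4.  213.7] units [ 0.171 -0.016  0.855]
```

Request:
drive_tool --targets '[{"hand":1,"dp":[0.01,0,0.04],"angular":[0,0,0]},{"hand":1,"dp":[0.02,0,0.1],"angular":[0,0,0]},{"hand":1,"dp":[0.025,0,0.12],"angular":[0,0,0]},{"hand":1,"dp":[0.025,0,0.12],"angular":[0,0,0]},{"hand":1,"dp":[0.025,0,0.12],"angular":[0,0,0]},{"hand":1,"dp":[0.025,0,0.12],"angular":[0,0,0]},{"hand":1,"dp":[0.02,0,0.12],"angular":[0,0,0]},{"hand":1,"dp":[0.016,0,0.075],"angular":[0,0,0]},{"hand":1,"dp":[0.005,0,0.04],"angular":[0,0,0]},{"hand":1,"dp":[0,0,0],"angular":[0,0,0]},{"hand":1,"dp":[0,0,0],"angular":[0,0,0]}]'

```text
clock: 7.85
ee_pos: [0.5699, -0.3417, 0.2845]
orientation: [[-0.948, -0.001, 0.318], [-0.318, 0.001, -0.948], [0.001, -1.0, -0.002]]
ft_force: [0.3, -0.0, 0.7]
gripper_width: -0.0
```

Run:
```python
from h import *
plan([.5695,-.342,.225])
im,m=grab('wrist','w2.png');print(proj(m,[[.5695,-.342,.197],[.5425,-.126,.03]]))
a,_=grab('side');a=cv2.resize(a[308:352,289:333],(320,240));b=cv2.resize(im,(640,480));b[:240,:320]=a;cv2.imwrite('pics/w2s.png',b[:,:,::-1])
```

```text
t 7.85 ee [ 0.5699 -0.3417  0.2845] F [ 0.3 -0.   0.7] d_tool mm [ 0.4 59.5  0.3] units [0.002 0.238 0.001]
[[321.34119014 253.16763323]
 [123.28325998 163.26084729]]
```

View pics/w2.png

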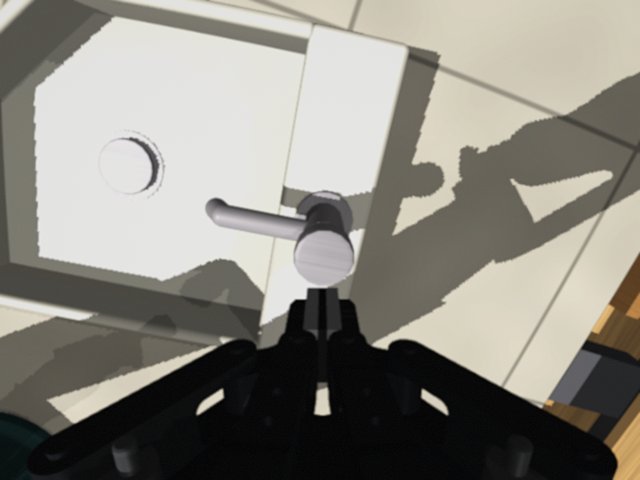

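The tap head is centred at about (324,257), against a prediction of (321,253), roughly 2 mm off, so I'll shift 1 mm. The plug now sits low, with only a thin shadow rim at (127,165).

Request:
drive_tool --targets '[{"hand":1,"dp":[0.005,0.04,0.004],"angular":[0,0,0]},{"hand":1,"dp":[0,0.08,0],"angular":[0,0,0]},{"hand":1,"dp":[0,0.07,0],"angular":[0,0,0]},{"hand":1,"dp":[0,0.03,0],"angular":[0,0,0]},{"hand":1,"dp":[0,0.01,0],"angular":[0,0,0]},{"hand":1,"dp":[0,0,0],"angular":[0,0,0]},{"hand":1,"dp":[0,0,0],"angular":[0,0,0]}]'

```text
clock: 8.65
ee_pos: [0.5695, -0.3437, 0.2291]
orientation: [[-0.948, 0.002, 0.318], [-0.318, -0.001, -0.948], [-0.001, -1.0, 0.002]]
ft_force: [-0.6, -0.8, -0.5]
gripper_width: 0.0
```

Request:
drive_tool --targets '[{"hand":1,"dp":[0,0.005,0],"angular":[0,0,0]},{"hand":1,"dp":[0,0.005,0],"angular":[0,0,0]},{"hand":1,"dp":[0,0.005,0],"angular":[0,0,0]},{"hand":1,"dp":[0,0.005,0],"angular":[0,0,0]},{"hand":1,"dp":[0,0,0],"angular":[0,0,0]}]'

```text
clock: 9.15
ee_pos: [0.569, -0.3435, 0.2224]
orientation: [[-0.948, -0.001, 0.318], [-0.318, 0.0, -0.948], [0.0, -1.0, -0.0]]
ft_force: [0.5, 0.1, 0.2]
gripper_width: -0.0002
```

Request:
drive_tool --targets '[{"hand":1,"dp":[0,0.004,0],"angular":[0,0,0]},{"hand":1,"dp":[0,0.004,0],"angular":[0,0,0]},{"hand":1,"dp":[0,0.004,0],"angular":[0,0,0]},{"hand":1,"dp":[0,0,0],"angular":[0,0,0]}]'

```text
clock: 9.55
ee_pos: [0.5691, -0.3435, 0.2195]
orientation: [[-0.948, -0.0, 0.318], [-0.318, 0.0, -0.948], [0.0, -1.0, -0.0]]
ft_force: [-0.3, -0.3, 0.4]
gripper_width: 0.0002
```

Request:
drive_tool --targets '[{"hand":1,"dp":[0,0.004,0],"angular":[0,0,0]},{"hand":1,"dp":[0,0.004,0],"angular":[0,0,0]},{"hand":1,"dp":[0,0.004,0],"angular":[0,0,0]},{"hand":1,"dp":[0,0,0],"angular":[0,0,0]}]'

```text
clock: 9.95
ee_pos: [0.5691, -0.3435, 0.2166]
orientation: [[-0.948, -0.0, 0.318], [-0.318, 0.0, -0.948], [0.0, -1.0, -0.0]]
ft_force: [0.4, 0.5, -0.4]
gripper_width: 0.0
```

Bottom expected near z = 0.207.

Request:
drive_tool --targets '[{"hand":1,"dp":[0,0.004,0],"angular":[0,0,0]},{"hand":1,"dp":[0,0.004,0],"angular":[0,0,0]},{"hand":1,"dp":[0,0.004,0],"angular":[0,0,0]},{"hand":1,"dp":[0,0,0],"angular":[0,0,0]}]'

```text
clock: 10.35
ee_pos: [0.5692, -0.3436, 0.2143]
orientation: [[-0.948, 0.001, 0.318], [-0.318, -0.001, -0.948], [-0.0, -1.0, 0.001]]
ft_force: [-0.9, 0.6, 3.0]
gripper_width: 0.0003
```

Request:
drive_tool --targets '[{"hand":1,"dp":[0,0.004,0],"angular":[0,0,0]},{"hand":1,"dp":[0,0.004,0],"angular":[0,0,0]},{"hand":1,"dp":[0,0.004,0],"angular":[0,0,0]},{"hand":1,"dp":[0,0,0],"angular":[0,0,0]}]'

```text
clock: 10.75
ee_pos: [0.5692, -0.3436, 0.2105]
orientation: [[-0.948, -0.0, 0.318], [-0.318, -0.0, -0.948], [0.0, -1.0, 0.0]]
ft_force: [-0.9, 0.4, 3.5]
gripper_width: -0.0003
```

Request:
drive_tool --targets '[{"hand":1,"dp":[0,0.004,0],"angular":[0,0,0]},{"hand":1,"dp":[0,0.004,0],"angular":[0,0,0]},{"hand":1,"dp":[0,0,0],"angular":[0,0,0]}]'

```text
clock: 11.05
ee_pos: [0.5691, -0.3436, 0.2086]
orientation: [[-0.948, -0.0, 0.318], [-0.318, -0.0, -0.948], [0.0, -1.0, 0.0]]
ft_force: [-0.7, -0.1, 3.0]
gripper_width: 0.0
```

Request:
drive_tool --targets '[{"hand":1,"dp":[0,0.004,0],"angular":[0,0,0]},{"hand":1,"dp":[0,0,0],"angular":[0,0,0]}]'

```text
clock: 11.25
ee_pos: [0.5692, -0.3435, 0.2077]
orientation: [[-0.948, 0.0, 0.318], [-0.318, -0.0, -0.948], [-0.0, -1.0, 0.0]]
ft_force: [-0.7, 0.5, 2.8]
gripper_width: -0.0001
```

Request:
drive_tool --targets '[{"hand":1,"dp":[0,0.004,0],"angular":[0,0,0]},{"hand":1,"dp":[0,0,0],"angular":[0,0,0]}]'

```text
clock: 11.45
ee_pos: [0.5692, -0.3436, 0.2071]
orientation: [[-0.948, 0.0, 0.318], [-0.318, -0.0, -0.948], [-0.0, -1.0, 0.0]]
ft_force: [-0.7, 1.2, 4.3]
gripper_width: 0.0002
```

Request:
drive_tool --targets '[{"hand":1,"dp":[0,0.003,0],"angular":[0,0,0]},{"hand":1,"dp":[0,0,0],"angular":[0,0,0]}]'

```text
clock: 11.65
ee_pos: [0.5692, -0.3436, 0.2071]
orientation: [[-0.948, 0.001, 0.318], [-0.318, -0.001, -0.948], [-0.0, -1.0, 0.001]]
ft_force: [-1.8, 1.5, 6.5]
gripper_width: -0.0003
```

Request:
drive_tool --targets '[{"hand":1,"dp":[0,0.002,0],"angular":[0,0,0]},{"hand":1,"dp":[0,0,0],"angular":[0,0,0]}]'

```text
clock: 11.85
ee_pos: [0.5692, -0.3436, 0.2071]
orientation: [[-0.948, 0.001, 0.318], [-0.318, -0.001, -0.948], [-0.001, -1.0, 0.001]]
ft_force: [-2.4, 1.8, 6.8]
gripper_width: 0.0001
```

Tap bottomed at 0.2071 with the force rising. Lifting, then over to the pump.

Request:
drive_tool --targets '[{"hand":1,"dp":[0,-0.03,0],"angular":[0,0,0]},{"hand":1,"dp":[0,-0.08,0],"angular":[0,0,0]},{"hand":1,"dp":[0,-0.14,0],"angular":[0,0,0]},{"hand":1,"dp":[0,-0.14,0],"angular":[0,0,0]},{"hand":1,"dp":[0,-0.1,0],"angular":[0,0,0]},{"hand":1,"dp":[0,-0.05,0],"angular":[0,0,0]},{"hand":1,"dp":[0,0,0],"angular":[0,0,0]},{"hand":1,"dp":[0,0,0],"angular":[0,0,0]}]'

```text
clock: 12.65
ee_pos: [0.5692, -0.3436, 0.3393]
orientation: [[-0.948, -0.001, 0.318], [-0.318, 0.001, -0.948], [0.001, -1.0, -0.001]]
ft_force: [0.6, -0.1, -0.5]
gripper_width: -0.0001
```

Run:
```python
from h import *
plan([.596,.297,.335])
im,m=grab('side');cv2.imwrite('pics/s2.png',cv2.resize(im[300:400,280:400],(720,600),interpolation=cv2.INTER_CUBIC)[:,:,::-1])
```

```text
t 12.65 ee [ 0.5692 -0.3436  0.3393] F [ 0.6 -0.1 -0.5] d_tool mm [-229.2    4.8 -598.7] units [-0.917  0.019 -2.395]
```

View pics/s2.png

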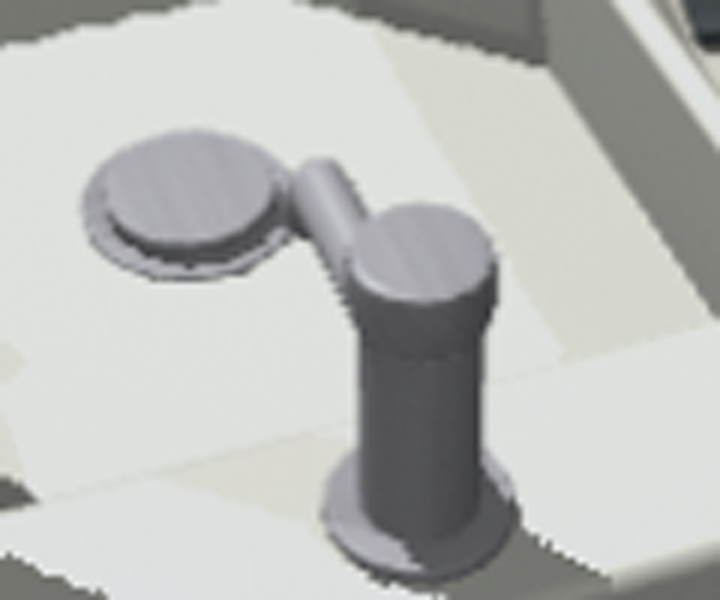

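The crop shows the plug seated low (about 190,190) and no gap left under the tap head (about 425,260). Moving to the pump.

Request:
drive_tool --targets '[{"hand":1,"dp":[-0.03,0,-0.07],"angular":[0,0,0]},{"hand":1,"dp":[-0.057,0,-0.15],"angular":[0,0,0]},{"hand":1,"dp":[-0.057,0,-0.15],"angular":[0,0,0]},{"hand":1,"dp":[-0.057,0,-0.15],"angular":[0,0,0]},{"hand":1,"dp":[-0.057,0,-0.15],"angular":[0,0,0]},{"hand":1,"dp":[-0.057,0,-0.15],"angular":[0,0,0]},{"hand":1,"dp":[-0.057,0,-0.15],"angular":[0,0,0]},{"hand":1,"dp":[-0.057,0,-0.15],"angular":[0,0,0]},{"hand":1,"dp":[-0.057,0,-0.15],"angular":[0,0,0]},{"hand":1,"dp":[-0.057,0,-0.15],"angular":[0,0,0]},{"hand":1,"dp":[-0.057,0,-0.15],"angular":[0,0,0]},{"hand":1,"dp":[-0.057,0,-0.15],"angular":[0,0,0]},{"hand":1,"dp":[-0.057,0,-0.15],"angular":[0,0,0]},{"hand":1,"dp":[-0.057,0,-0.15],"angular":[0,0,0]},{"hand":1,"dp":[-0.057,0,-0.15],"angular":[0,0,0]},{"hand":1,"dp":[-0.057,0,-0.15],"angular":[0,0,0]},{"hand":1,"dp":[-0.03,0,-0.07],"angular":[0,0,0]},{"hand":1,"dp":[0,0,0],"angular":[0,0,0]},{"hand":1,"dp":[0,0,0],"angular":[0,0,0]}]'

```text
clock: 14.6
ee_pos: [0.5949, 0.2963, 0.3393]
orientation: [[-0.948, -0.002, 0.319], [-0.319, -0.001, -0.948], [0.003, -1.0, 0.001]]
ft_force: [0.2, -1.0, 0.7]
gripper_width: 0.0002
```

Run:
```python
from h import *
plan([.596,.297,.272])
im,m=grab('wrist','w3.png');print(proj(m,[[.596,.297,.246]]))
```

```text
t 14.6 ee [0.5949 0.2963 0.3393] F [ 0.2 -1.   0.7] d_tool mm [-1.5 67.3 -0.4] units [-0.006  0.269 -0.001]
[[320.28388165 247.44803538]]
```

View pics/w3.png

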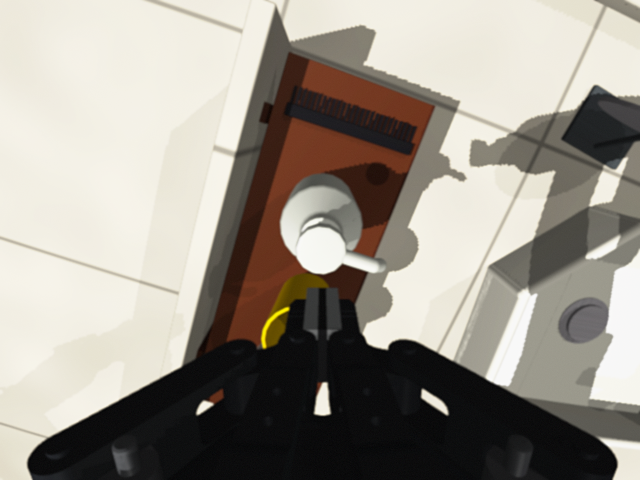

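The pump head is at about (321,249), against a prediction of (320,247), so it is centred.

Request:
drive_tool --targets '[{"hand":1,"dp":[-0.003,0.04,0],"angular":[0,0,0]},{"hand":1,"dp":[0,0.08,0],"angular":[0,0,0]},{"hand":1,"dp":[0,0.07,0],"angular":[0,0,0]},{"hand":1,"dp":[0,0.04,0],"angular":[0,0,0]},{"hand":1,"dp":[0,0.01,0],"angular":[0,0,0]},{"hand":1,"dp":[0,0,0],"angular":[0,0,0]},{"hand":1,"dp":[0,0,0],"angular":[0,0,0]}]'

```text
clock: 15.35
ee_pos: [0.597, 0.2958, 0.2818]
orientation: [[-0.948, 0.002, 0.318], [-0.318, 0.001, -0.948], [-0.002, -1.0, 0.0]]
ft_force: [-0.2, -0.3, -0.3]
gripper_width: 0.0001
```

Request:
drive_tool --targets '[{"hand":1,"dp":[0,0.005,0],"angular":[0,0,0]},{"hand":1,"dp":[0,0.005,0],"angular":[0,0,0]},{"hand":1,"dp":[0,0.005,0],"angular":[0,0,0]},{"hand":1,"dp":[0,0.005,0],"angular":[0,0,0]},{"hand":1,"dp":[0,0.005,0],"angular":[0,0,0]},{"hand":1,"dp":[0,0.005,0],"angular":[0,0,0]},{"hand":1,"dp":[0,0,0],"angular":[0,0,0]},{"hand":1,"dp":[0,0,0],"angular":[0,0,0]}]'

```text
clock: 16.15
ee_pos: [0.5966, 0.2959, 0.2729]
orientation: [[-0.948, -0.0, 0.318], [-0.318, -0.0, -0.948], [0.0, -1.0, 0.0]]
ft_force: [-0.3, 1.2, 0.1]
gripper_width: -0.0003
```

Request:
drive_tool --targets '[{"hand":1,"dp":[0,0.004,0],"angular":[0,0,0]},{"hand":1,"dp":[0,0.004,0],"angular":[0,0,0]},{"hand":1,"dp":[0,0.004,0],"angular":[0,0,0]},{"hand":1,"dp":[0,0,0],"angular":[0,0,0]}]'

```text
clock: 16.55
ee_pos: [0.5965, 0.2959, 0.2697]
orientation: [[-0.948, -0.0, 0.318], [-0.318, -0.0, -0.948], [0.0, -1.0, 0.0]]
ft_force: [-0.2, -0.1, -0.4]
gripper_width: -0.0003
```

Request:
drive_tool --targets '[{"hand":1,"dp":[0,0.004,0],"angular":[0,0,0]},{"hand":1,"dp":[0,0.004,0],"angular":[0,0,0]},{"hand":1,"dp":[0,0.004,0],"angular":[0,0,0]},{"hand":1,"dp":[0,0.004,0],"angular":[0,0,0]},{"hand":1,"dp":[0,0.004,0],"angular":[0,0,0]},{"hand":1,"dp":[0,0,0],"angular":[0,0,0]}]'

```text
clock: 17.15
ee_pos: [0.5966, 0.2959, 0.2652]
orientation: [[-0.948, 0.0, 0.318], [-0.318, -0.0, -0.948], [-0.0, -1.0, 0.0]]
ft_force: [-0.4, -0.9, 0.3]
gripper_width: -0.0
```

Request:
drive_tool --targets '[{"hand":1,"dp":[0,0.004,0],"angular":[0,0,0]},{"hand":1,"dp":[0,0.004,0],"angular":[0,0,0]},{"hand":1,"dp":[0,0.004,0],"angular":[0,0,0]},{"hand":1,"dp":[0,0.004,0],"angular":[0,0,0]},{"hand":1,"dp":[0,0,0],"angular":[0,0,0]}]'

```text
clock: 17.65
ee_pos: [0.5967, 0.296, 0.2612]
orientation: [[-0.948, 0.0, 0.318], [-0.318, 0.0, -0.948], [-0.0, -1.0, 0.0]]
ft_force: [-0.6, -0.5, 2.4]
gripper_width: -0.0002
```

Request:
drive_tool --targets '[{"hand":1,"dp":[0,0.004,0],"angular":[0,0,0]},{"hand":1,"dp":[0,0.004,0],"angular":[0,0,0]},{"hand":1,"dp":[0,0.004,0],"angular":[0,0,0]},{"hand":1,"dp":[0,0,0],"angular":[0,0,0]}]'

```text
clock: 18.05
ee_pos: [0.5966, 0.2959, 0.2581]
orientation: [[-0.948, 0.0, 0.318], [-0.318, -0.0, -0.948], [-0.0, -1.0, 0.0]]
ft_force: [-0.1, -0.5, 3.3]
gripper_width: 0.0
```

Request:
drive_tool --targets '[{"hand":1,"dp":[0,0.004,0],"angular":[0,0,0]},{"hand":1,"dp":[0,0.004,0],"angular":[0,0,0]},{"hand":1,"dp":[0,0,0],"angular":[0,0,0]}]'

```text
clock: 18.35
ee_pos: [0.5966, 0.296, 0.2561]
orientation: [[-0.948, 0.0, 0.318], [-0.318, 0.0, -0.948], [-0.0, -1.0, 0.0]]
ft_force: [-0.1, -0.7, 4.0]
gripper_width: 0.0001
```

Request:
drive_tool --targets '[{"hand":1,"dp":[0,0.004,0],"angular":[0,0,0]},{"hand":1,"dp":[0,0,0],"angular":[0,0,0]}]'

```text
clock: 18.55
ee_pos: [0.5966, 0.296, 0.2552]
orientation: [[-0.948, 0.0, 0.318], [-0.318, 0.0, -0.948], [-0.0, -1.0, 0.0]]
ft_force: [-0.4, -0.4, 4.6]
gripper_width: -0.0
```

Request:
drive_tool --targets '[{"hand":1,"dp":[0,0.003,0],"angular":[0,0,0]},{"hand":1,"dp":[0,0,0],"angular":[0,0,0]}]'

```text
clock: 18.75
ee_pos: [0.5967, 0.2959, 0.2551]
orientation: [[-0.948, 0.001, 0.318], [-0.318, 0.0, -0.948], [-0.001, -1.0, 0.0]]
ft_force: [-1.2, -0.8, 5.7]
gripper_width: 0.0003
```

Request:
drive_tool --targets '[{"hand":1,"dp":[0,0.002,0],"angular":[0,0,0]},{"hand":1,"dp":[0,0,0],"angular":[0,0,0]}]'

```text
clock: 18.95
ee_pos: [0.5967, 0.296, 0.2551]
orientation: [[-0.948, 0.001, 0.318], [-0.318, 0.0, -0.948], [-0.002, -1.0, 0.0]]
ft_force: [-1.3, -0.6, 5.9]
gripper_width: -0.0002
```

Bottomed at 0.2551. Releasing slowly at first, then lifting clear.

Request:
drive_tool --targets '[{"hand":1,"dp":[0,-0.012,0],"angular":[0,0,0]},{"hand":1,"dp":[0,-0.016,0],"angular":[0,0,0]},{"hand":1,"dp":[0,-0.02,0],"angular":[0,0,0]},{"hand":1,"dp":[0,-0.04,0],"angular":[0,0,0]},{"hand":1,"dp":[0,-0.1,0],"angular":[0,0,0]},{"hand":1,"dp":[0,-0.1,0],"angular":[0,0,0]},{"hand":1,"dp":[0,-0.06,0],"angular":[0,0,0]},{"hand":1,"dp":[0,0,0],"angular":[0,0,0]},{"hand":1,"dp":[0,0,0],"angular":[0,0,0]},{"hand":1,"dp":[0,0,0],"angular":[0,0,0]}]'

```text
clock: 19.95
ee_pos: [0.5963, 0.2958, 0.3386]
orientation: [[-0.948, -0.003, 0.318], [-0.318, -0.001, -0.948], [0.004, -1.0, 0.0]]
ft_force: [0.1, -0.5, -0.5]
gripper_width: 0.0002
```

Run:
```python
from h import *
plan([.596,.297,.335])
a,_=grab('scene');b,_=grab('side')
A=cv2.imread('pics/scene0.png')[:,:,::-1];B=cv2.imread('pics/side0.png')[:,:,::-1]
z=lambda i,r:cv2.resize(i[r[0]:r[0]+100,r[1]:r[1]+130],(390,300),interpolation=cv2.INTER_CUBIC)
r1=(220,400);r2=(145,230)
cv2.imwrite('pics/f.png',np.vstack([np.hstack([z(A,r1),z(a,r1)]),np.hstack([z(B,r2),z(b,r2)])])[:,:,::-1])
```

```text
t 19.95 ee [0.5963 0.2958 0.3386] F [ 0.1 -0.5 -0.5] d_tool mm [-0.1  3.6 -1.3] units [-0.     0.014 -0.005]
```

View pics/f.png

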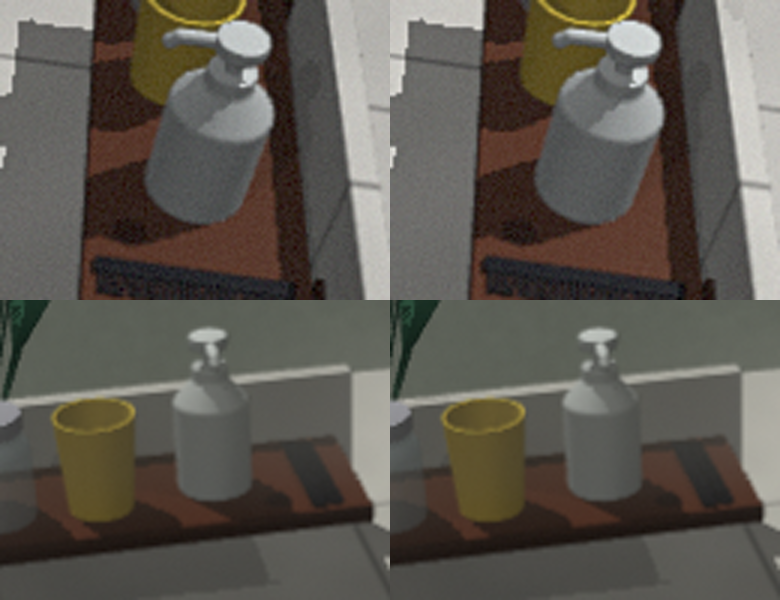

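The before and after crops look identical: the pump stands in place with its head back up, and the cup, jar and comb have not moved. Handing in.

```bash
python3 -c "
from rig import ctrl
print(ctrl.close_job())"
```

```text
the job is handed in; nothing more can be done
None
```

I pressed the plug, then the tap head, then the soap pump, in that order with the fingers shut, and handed the job in at about 20 s. The hand-in gave no verdict.

| Item | Height where it stopped (fingertips) | Highest vertical force read at the end of a move |
|---|---|---|
| Drain plug | 30 mm | 9.5 N |
| Tap head | 188 mm | 6.8 N |
| Soap pump | 236 mm | 5.9 N |

- **Pressed fully:** each one stopped within 0.2 mm of its expected bottom height, and the force then rose without further movement.
- **Plug and tap after lifting:** the side camera showed the plug seated and no gap under the tap head.
- **Soap pump and shelf:** before-and-after crops from both cameras showed the pump head sprung back, the bottle in place, and the cup and comb unmoved. The jar was only partly in those crops, and what showed was unchanged.
- **Not checked:** I did not check the mirror in a final picture, but the arm stayed well away from it.
- **Disagreement:** the wrist camera placed the plug and tap head about 2 mm from the two-camera estimate. I shifted about 1 mm towards it for the tap and left the plug target as it was, both well within the size of the faces being pressed.

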